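# Put the top end away under the push-latch dust cover

## Task

The ported cylinder is waiting in the green dust case. Push the case's lid in to release it and let it spring fully open, stack the blue spacer and then the finned head squarely on the cylinder between the corner guides, then push the lid down until it latches shut again. Do not knock the piston, spark plug, file or phone about.

Things in the scene. Friction and masses are not known exactly. Their poses are not given: they have to be found in the camera images.
- lid (a joint): Sprung lid's hinge angle, rad: 0 shut and latched, -0.040 pushed in to its stop, 1.65 fully open (stop). Push-push catch: push the shut lid in to the stop (6 mm at the pad, 3 to 4 N), let go: it releases and swings fully open by itself in 2 s. Push the open lid down (2 to 5 N at its front) on to the stop, let go: it latches at 0. A push ending over 1.5 mm short of the stop changes nothing.
- lid_push (a point): Middle of the black ribbed push pad (18 x 44 mm) on top of the lid's front edge, straight above the catch; moves with the lid. 156 mm out from the hinge axis, 126.5 mm above the table when shut. x points towards the hinge, z out of the lid's top. The lid: an orange frame with a clear pane, 168 mm long (front edge 12 mm beyond the pad), 158 mm wide, 8 mm thick.
- lid_hinge (a point): Middle of the lid's hinge axis, at the top of the case's back wall: 80 mm from the case's centre along its +x, 112.5 mm above the table; turns with the lid. Its y runs along the hinge. The lid's top (outer) face lies 14 mm off the axis.
- case: Green open-topped steel dust case, 160 (x) x 150 (y) x 112 mm tall, 5 mm walls, fixed to the bench. Origin: centre of its underside. Front with the push pad at its -x (towards the robot), hinge on its +x rim.
- nest (a point): Centre of the nest floor in the case, 10 mm above its underside; axes as the case. White corner guides, flared at the top, rising 75 mm above the nest floor, hold the stack with 3 mm play a side. They cover 14 mm at each corner only: the middles of the long sides are free for fingers, 40 mm to the case wall.
- cylinder: The black finned engine cylinder with a bare machined top, already standing in the nest: 84 (x) x 60 (y) x 48 mm tall, 40 mm bore. Origin: centre of its underside, x along its long side. Loose.
- spacer: The blue anodised spacer plate lying on the bench: 84 (x) x 60 (y) x 12 mm thick, 42 mm bore, 0.1 kg. Origin: centre of its underside, x along its long side; the same either way round.
- head: The bare aluminium cylinder head standing on the bench fins up: 84 (x) x 60 (y) mm, fins to 26 mm above its underside, plug boss (25 mm across) to 34 mm; 0.25 kg. Origin: centre of its underside, x along its long side; the same either way round. Spacer and head lie left and right of the case, either way.
- phone: An old keypad mobile phone, 112 x 48 x 18 mm, lying on the bench. Origin: on its underside, near the middle. Leave it where it is.
- spark_plug: A spark plug lying on the bench, 80 mm long, 19 mm thick. Origin: on its underside, near the middle. Leave it where it is.
- piston: A bare aluminium piston standing on the bench, 39 mm across, 46 mm tall; no part of this stack. Origin: on its underside, near the middle. Leave it where it is.
- file: A flat file with a blue handle, 250 mm long, 20 mm thick, lying on the bench. Origin: on its underside, near the middle. Leave it where it is.
Things that resemble listed ones, but are neither listed nor needed, are in the scene too. What is shaped like the head but yellow is not meant.

How it is judged:
By the outcome, as a careful person would: the job done as asked, in the order asked, and still so for the second after the job is handed in, with the robot touching nothing.
It also fails if it takes over 67 s, if anything falls off the work surface, if the arm or the gripper's body presses on something with over 40 N, if the wrist force passes 120 N, or if a joint passes its speed limit or range.

## Robot

A 6-joint arm with a two-finger parallel gripper is mounted at the origin on the work surface. World frame = base frame: x ahead of the robot, y to its left, z up, the work surface at z = 0. Lengths are in m, angles in rad, forces in N, time in s.
With the tool pointing down it reaches from about 0.4 to 0.925 m from the base axis. Payload 3.4 kg.
Tool frame: the origin (TCP) lies between the finger pads; the fingertips stand 17 mm ahead of it and the grasp point (between the pads) lies 2 mm behind it (robot.nose_length is the distance from the TCP to the fingertips, in m); z points along the fingers, y is the line along which they close (so a half turn about z gives the same grasp; the last joint's range is limited). The gripper opens to 85 mm and grips with 20 to 120 N. Pads are 22 mm wide; open, the fingers measure 114 mm over their backs; the gripper's body (76 mm by 85 mm) begins 54 mm behind the grasp point. The pads swing forward as they close: fully open they stand 13 mm farther back than shut.
Start: joints at [-1.419, 0.307, 1.506, -0, 1.328, -0.073], TCP at [0.128, -0.561, 0.248] pointing down, gripper open.
Joint ranges: [-3.12, 3.12], [-1.05, 2.28], [0.14, 2.33], [-1.42, 4.57], [0.1, 2.73], [-2.68, 2.68]. Speed limits (rad/s): [2.57, 2.57, 3.14, 3.14, 3.14, 3.14].

## Interface

Orientations are given as a 3x3 rotation matrix whose columns are the frame's x, y, z axes.
In Python, from workcell import robot gives the robot as it stands.
- The arm moves only by the shell command python3 -m creep 'ROWS' [FORCE]. ROWS is text: rows parted by semicolons, each of 5 numbers parted by spaces: the shift along the tool's x, y, z in m, then the turn about the tool's z in degrees, then the opening, from 0 (shut) to 1 (fully open). A call has 1 to 20 rows; each row is the pose to reach, as a shift and turn from the pose commanded when the call began, along the tool's axes at that moment; what a row does not reach only later rows make up. A row lasts 1/8 s, in which the tool goes at most 62.5 mm and 10.7 degrees, less where a joint would pass 70% of its speed; a pose out of reach is approached as far as the arm can. A call with a gripper value outside its range is refused whole. The fingers move at their own pace and stop on an object; FORCE is the grip in N (left out, the last holds). Time passes only in rows, so rows that repeat a pose let the fingers close. It gives the time, the measured TCP pose, the force, the opening and the grip force at its end, in the units of the state.
- robot.sense(): the state, without advancing time (a new reading comes with each control period).
- robot.grab_frame(name): name is "side" or "top"; returns a dict with "pixels" (480x640x3 uint8, red, green, blue), "fx", "fy", "cx", "cy" (pixels), "D" ([k1, k2, p1, p2, k3] as OpenCV has them; the pictures are not rectified), "world_from_camera" (4x4, takes a point from camera to world coordinates). Camera axes: x right, y down, z forward; pixel columns grow to the right and rows downward; lengths in m; the calibration is good to about 2 mm. A picture is of the moment at which its call begins. There is no depth.
- robot.close_job(): hands the job in; it is judged then, once.
The state is a dict: "time_s": time; "qpos": joint angles; "qd": joint speeds; "tau": joint torques, N m; "tool_pos": TCP position; "tool_rot": TCP orientation; "ft_force": force on the tool from outside, world axes, zero at the start; "wrist_torque": the same for the moment, N m; "opening": finger opening in m; "gripper_force": force on a finger pad.
Only numpy, scipy, OpenCV 4.12 (cv2) and the standard library are available. Lean on these libraries where they do the work, as an engineer would, in place of code of your own. Each camera call takes 0.05 s, during which the arm holds its last target. There are 200 camera calls.

## Working session

There is one attempt and no reset: what is moved stays moved. The work goes in short steps, Python scripts to look and compute and a shell command to move; the robot and the scene stay as the last step left them, time stands still between calls to the robot, and variables do not carry over. Pictures are saved under pics/ and viewed, at most 12 in all, crops included, and the job is handed in when it is done.

```bash
ls; mkdir -p pics
python3 - <<'E'
from workcell import robot
import cv2,numpy as np
np.set_printoptions(precision=4,suppress=True)
for n in("top","side"):
    f=robot.grab_frame(n); cv2.imwrite(f"pics/{n}0.png",f["pixels"][:,:,::-1])
    print(n,f["fx"],f["fy"],f["cx"],f["cy"],f["D"]);print(f["world_from_camera"])
s=robot.sense();print(s["time_s"],s["tool_pos"],s["tool_rot"],s["ft_force"],s["opening"],robot.nose_length)
E
```

```text
pics
top 489.0355801300469 489.0355801300469 327.8180373718103 246.63729367644618 [-0.0775  0.      0.      0.      0.    ]
[[-0.0041 -0.994   0.1094  0.437 ]
 [-0.9999  0.0053  0.0102 -0.0096]
 [-0.0107 -0.1093 -0.9939  1.0868]
 [ 0.      0.      0.      1.    ]]
side 543.8934221054282 543.8934221054282 310.55839756995385 234.13443416527122 [-0.1449  0.      0.      0.      0.    ]
[[-0.9068 -0.2273  0.3551  0.0778]
 [-0.4215  0.5022 -0.7551  0.9111]
 [-0.0067 -0.8344 -0.5512  0.7746]
 [ 0.      0.      0.      1.    ]]
0.1 [ 0.128  -0.56    0.2475] [[ 0.9748  0.2229 -0.0003]
 [ 0.2229 -0.9748  0.0018]
 [ 0.0001 -0.0019 -1.    ]] [-0.1757 -0.3177 -0.0144] 0.08586978234227041 0.017
```

View pics/top0.png

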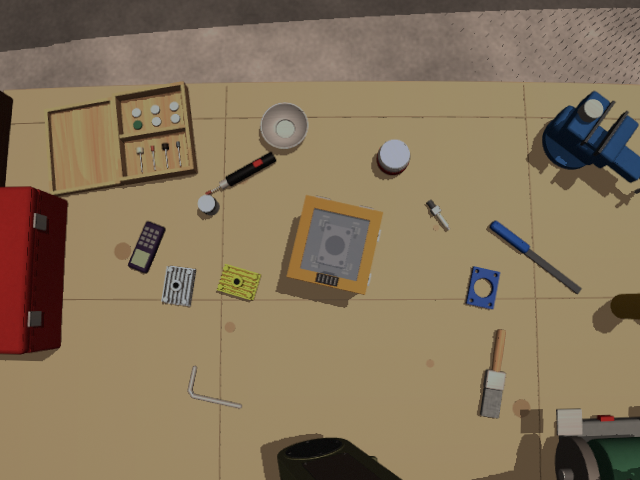

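View pics/side0.png

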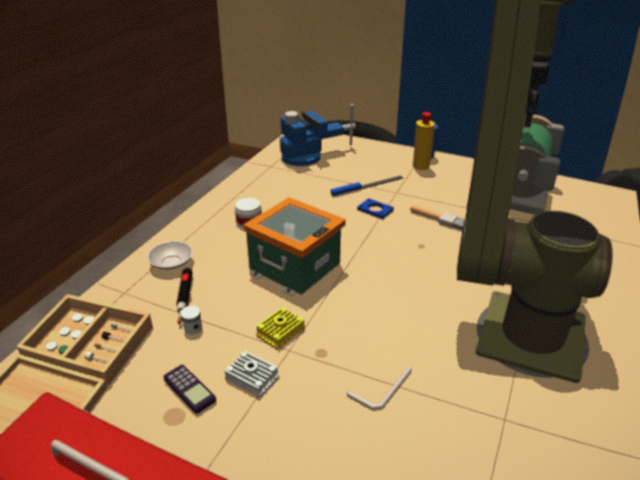

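The top view shows the case lid around (335,245), with the push pad at (327,280). The head is at (179,285), the yellow decoy at (239,282), the spacer at (483,288), the phone at (147,247), the piston at (207,204), the plug at (437,215) and the file at (535,257). Next I'll enlarge the parts I need.

```bash
python3 - <<'E'
import cv2,numpy as np
a=cv2.imread("pics/top0.png")
def c(x,y,w,h,s): return cv2.resize(a[y:y+h,x:x+w],None,fx=s,fy=s,interpolation=cv2.INTER_CUBIC)
o=np.zeros((600,800,3),np.uint8)
o[:550,:500]=c(285,190,100,110,5)
o[:300,500:]=c(153,260,50,50,6)
o[300:,500:]=c(458,262,50,50,6)
cv2.imwrite("pics/comp0.png",o)
E
cat > h.py <<'E'
import cv2,numpy as np
from workcell import robot
np.set_printoptions(precision=4,suppress=True)
def at(f,uv,z):
    "pixels -> world points at height z"
    K=np.array([[f["fx"],0,f["cx"]],[0,f["fy"],f["cy"]],[0,0,1.]])
    n=cv2.undistortPoints(np.array(uv,float).reshape(-1,1,2),K,np.array(f["D"],float))[:,0]
    T=np.array(f["world_from_camera"]); d=np.c_[n,np.ones(len(n))]@T[:3,:3].T
    return T[:3,3]+d*((z-T[2,3])/d[:,2])[:,None]
def pix(f,P):
    K=np.array([[f["fx"],0,f["cx"]],[0,f["fy"],f["cy"]],[0,0,1.]]);T=np.linalg.inv(f["world_from_camera"])
    return cv2.projectPoints(np.array(P,float).reshape(-1,1,3),cv2.Rodrigues(T[:3,:3])[0],T[:3,3],K,np.array(f["D"],float))[0][:,0]
E
```

```text
(no output)
```

View pics/comp0.png

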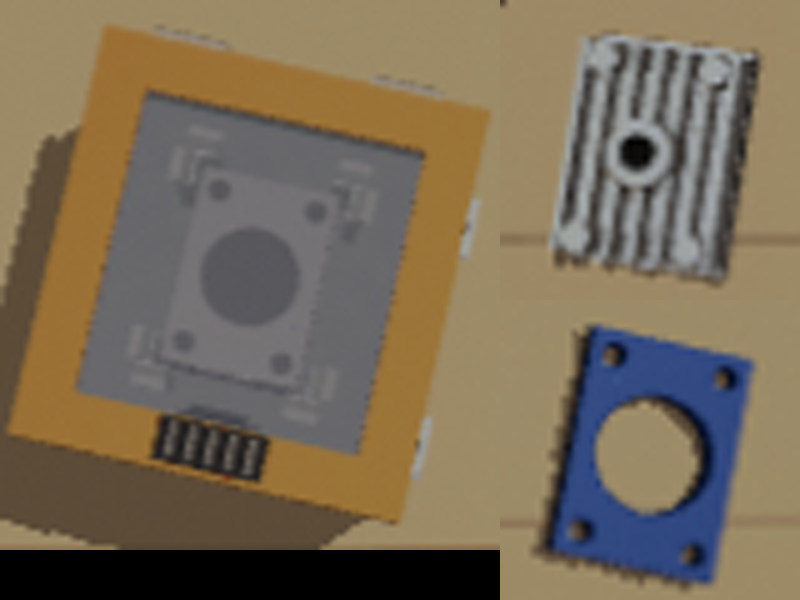

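The enlarged crops show these corners in composite pixels. I'll convert them to world positions.
- **Lid:** (105,25), (490,110), (400,522), (8,432), with the pad at (211,448).
- **Head bolts:** (602,54), (716,70), (687,248), (574,236).
- **Spacer:** (592,325), (752,360), (712,582), (550,550).

Run:
```python
from h import *
f=robot.grab_frame("top")
def m(p,o,c,s): return (np.array(p,float)-o+.5)/s-.5+c
def rep(n,p,z):
    w=at(f,p,z)[:,:2]; r,(dx,dy)=0,(0,0)
    print(n,"ctr",w.mean(0),"sides",np.linalg.norm(w-np.roll(w,-1,0),axis=1),"yaw long",[np.degrees(np.arctan2(*(a-b)[::-1])) for a,b in((w[0],w[3]),(w[1],w[2]))],"short-90",[np.degrees(np.arctan2(*(a-b)[::-1]))-90 for a,b in((w[0],w[1]),(w[3],w[2]))])
rep("lid",m([(105,25),(490,110),(400,522),(8,432)],(0,0),(285,190),5),.1265)
print("pad",at(f,m([(211,448)],(0,0),(285,190),5),.1275))
rep("cyl",m([(197,163),(345,185),(305,390),(158,365)],(0,0),(285,190),5),.058)
print("bore",at(f,m([(250,276)],(0,0),(285,190),5),.058))
rep("head",m([(602,54),(716,70),(687,248),(574,236)],(500,0),(153,260),6),.026)
print("boss",at(f,m([(638,152)],(500,0),(153,260),6),.034))
rep("spacer",m([(592,325),(752,360),(712,582),(550,550)],(500,300),(458,262),6),.012)
print("bore",at(f,m([(650,455)],(500,300),(458,262),6),.012))
print("piston,phone,plug",at(f,[(207,204),(147,247),(437,215)],.02))
```

```text
lid ctr [ 0.5486 -0.0134] sides [0.1575 0.1675 0.1577 0.1671] yaw long [np.float64(-13.152700438642146), np.float64(-13.061187368246047)] short-90 [np.float64(-12.999629247748274), np.float64(-13.159219763816566)]
pad [[0.4784 0.0026 0.1275]]
cyl ctr [ 0.5544 -0.0139] sides [0.0637 0.089  0.0629 0.0877] yaw long [np.float64(-10.999139241395993), np.float64(-11.483925094809656)] short-90 [np.float64(-8.876133256086419), np.float64(-9.954627719588132)]
bore [[ 0.5541 -0.0134  0.058 ]]
head ctr [0.4713 0.3324] sides [0.043  0.0654 0.0422 0.0669] yaw long [np.float64(-7.358982182707736), np.float64(-8.073359753413401)] short-90 [np.float64(-7.969167083220427), np.float64(-5.8374664934635945)]
boss [[0.471  0.3323 0.034 ]]
spacer ctr [ 0.4635 -0.3396] sides [0.0608 0.0831 0.0608 0.0843] yaw long [np.float64(-12.492699163769181), np.float64(-12.455174360368746)] short-90 [np.float64(-12.6854465116853), np.float64(-11.610068313835129)]
bore [[ 0.4631 -0.3389  0.012 ]]
piston,phone,plug [[ 0.6517  0.2709  0.02  ]
 [ 0.5557  0.4042  0.02  ]
 [ 0.6236 -0.2407  0.02  ]]
```

```bash
cat >> h.py <<'E'
YAW=-13.1; D=np.array([np.cos(np.radians(YAW)),np.sin(np.radians(YAW)),0])
HINGE=np.array([.6304,-.0324,.1125]); PAD=np.array([.4785,.0029,.1265])
def go(p,yaw=YAW):
    "shift (mm, tool axes) and turn (deg) to bring TCP to p with tool x at yaw"
    s=robot.sense(); R=np.array(s["tool_rot"]); d=R.T@(np.array(p)-s["tool_pos"])
    y=np.degrees(np.arctan2(R[1,0],R[0,0])); t=(y-yaw+90)%180-90
    print("shift mm",(d*1000).round(1),"turn",round(t,1),"dist rows",np.linalg.norm(d)/.0625)
E
python3 - <<'E'
from h import *
go([.33,-.4,.25]); go([.4785,.0029,.25]); go([.4785,.0029,.150])
E
```

```text
shift mm [ 232.5 -111.    -2.2] turn 26.0 dist rows 4.122734105682097
shift mm [ 467.1 -470.7   -1.6] turn 26.0 dist rows 10.60981376501214
shift mm [ 467.1 -470.5   98.4] turn 26.0 dist rows 10.72411390406614
```

```bash
python3 -m creep '0.2325 -0.111 0 10 0; 0.2325 -0.111 0 20 0; 0.2325 -0.111 0 26 0; 0.2325 -0.111 0 26 0; 0.2325 -0.111 0 26 0; 0.467 -0.471 0 26 0; 0.467 -0.471 0 26 0; 0.467 -0.471 0 26 0; 0.467 -0.471 0 26 0; 0.467 -0.471 0 26 0; 0.467 -0.471 0 26 0; 0.467 -0.471 0 26 0; 0.467 -0.471 0.05 26 0; 0.467 -0.471 0.09 26 0; 0.467 -0.471 0.09 26 0' 40
python3 -c "
from h import *
go([.4785,.0029,.147]);go([.4785,.0029,.137])"
```

```text
time_s: 2.02
tool_pos: [0.4757, 0.0024, 0.1557]
tool_rot: [[0.974, -0.227, -0.008], [-0.227, -0.974, 0.0], [-0.008, 0.002, -1.0]]
ft_force: [-1.2, -0.3, -0.3]
opening: -0.0001
gripper_force: 0.0
shift mm [ 2.7 -1.1  8.7] turn -0.0 dist rows 0.1462632481896839
shift mm [ 2.8 -1.1 18.7] turn -0.0 dist rows 0.3023423038468146
```

```bash
python3 -m creep '0 0 0.010 0 0; 0 0 0.014 0 0; 0 0 0.017 0 0; 0 0 0.020 0 0; 0 0 0.022 0 0; 0 0 0.022 0 0'
```

```text
time_s: 2.78
tool_pos: [0.4789, 0.0024, 0.1374]
tool_rot: [[0.974, -0.227, 0.002], [-0.227, -0.974, -0.001], [0.002, 0.0, -1.0]]
ft_force: [-1.7, -1.8, 8.5]
opening: 0.0002
gripper_force: 4.6
```

```bash
python3 -m creep '0 0 -0.03 0 0; -0.02 0 -0.09 0 0; -0.06 0.05 -0.13 0 0; -0.06 0.10 -0.13 0 0.4; -0.06 0.16 -0.13 0 0.8; -0.06 0.22 -0.13 0 0.8;-0.06 0.28 -0.13 0 0.8;-0.06 0.32 -0.13 0 0.8;-0.06 0.32 -0.13 0 0.8'
python3 -c "
from h import *
go([.4633,-.3393,.1],-12.4);go([.4633,-.3393,.03],-12.4)
f=robot.grab_frame('top');cv2.imwrite('pics/t1.png',f['pixels'][:,:,::-1])"
```

```text
time_s: 3.9
tool_pos: [0.347, -0.298, 0.2661]
tool_rot: [[0.973, -0.231, 0.0], [-0.231, -0.973, -0.001], [0.001, 0.001, -1.0]]
ft_force: [0.1, 0.6, 0.1]
opening: 0.0684
gripper_force: 0.0
shift mm [122.6  13.2 166.2] turn -1.0 dist rows 3.31108120336613
shift mm [122.6  13.2 236.2] turn -1.0 dist rows 4.262715061891084
```

View pics/t1.png

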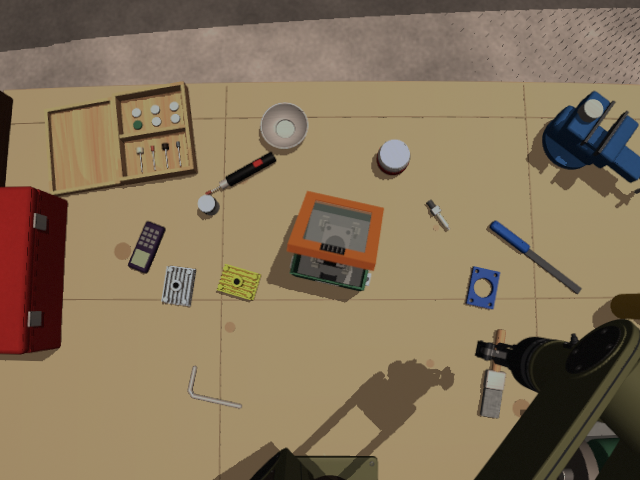

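The lid has released and is swinging open. I'll go to the spacer at (483,288).

```bash
python3 -m creep '0.06 0.013 0.05 -1 0.8; 0.1225 0.013 0.1 -1 0.8; 0.1225 0.013 0.15 -1 0.8; 0.1225 0.013 0.20 -1 0.8; 0.1225 0.013 0.23 -1 0.8; 0.1225 0.013 0.236 -1 0.8; 0.1225 0.013 0.236 -1 0.8'
python3 -c "
from h import *
go([.4633,-.3393,.015],-12.4)
T=[robot.grab_frame(n) for n in('top','side')]
a,b=[t['pixels'][:,:,::-1] for t in T]
p=pix(T[1],[[.4633,-.3393,.02]])[0].astype(int); print(p)
r=lambda i,x,y,w,h,s:cv2.resize(i[y:y+h,x:x+w],None,fx=s,fy=s,interpolation=cv2.INTER_CUBIC)
o=np.hstack([r(a,280,170,110,150,4)[:600,:400],r(b,p[0]-50,p[1]-90,100,150,4)])
cv2.imwrite('pics/c2.png',o)"
```

```text
time_s: 4.82
tool_pos: [0.4643, -0.3351, 0.0308]
tool_rot: [[0.978, -0.209, 0.0], [-0.209, -0.978, 0.0], [0.0, -0.0, -1.0]]
ft_force: [0.2, 0.3, 0.2]
opening: 0.0683
gripper_force: 0.0
shift mm [-0.1  4.3 15.8] turn 0.3 dist rows 0.2626774618528476
[376 202]
```

View pics/c2.png

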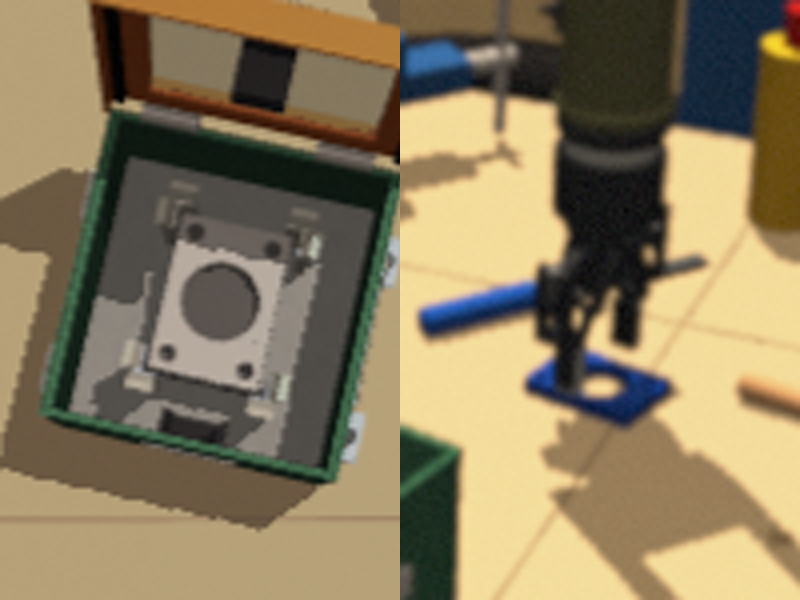

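The lid is fully open. The left crop shows the cylinder's bolt holes at (196,231), (275,249), (246,370) and (167,352), with the bore at (220,300). The fingers straddle the spacer about 4 mm off in y, so I'll correct that and lower.

```bash
python3 -m creep '0 0.004 0 0 0.8; 0 0.0043 0.005 0 0.8; 0 0.0043 0.010 0 0.8; 0 0.0043 0.0135 0 0.8; 0 0.0043 0.0135 0 0.8'
python3 - <<'E'
from h import *
f=robot.grab_frame("top")
m=lambda p:(np.array(p,float)+.5)/4-.5+(280,170)
w=at(f,m([(196,231),(275,249),(246,370),(167,352)]),.058)[:,:2]
print(w.mean(0),[np.degrees(np.arctan2(*(a-b)[::-1])) for a,b in((w[0],w[3]),(w[1],w[2]))],at(f,m([(220,300)]),.058))
g=at(f,m([(112,112),(398,178),(333,478),(43,410)]),.112)[:,:2];print("case",g.mean(0),np.linalg.norm(g-np.roll(g,-1,0),axis=1))
E
```

```text
time_s: 5.55
tool_pos: [0.4624, -0.3397, 0.0162]
tool_rot: [[0.978, -0.21, -0.001], [-0.21, -0.978, 0.001], [-0.001, -0.001, -1.0]]
ft_force: [0.4, -0.7, 0.1]
opening: 0.0683
gripper_force: 0.0
[ 0.5543 -0.014 ] [np.float64(-13.595615872610528), np.float64(-13.84473628759813)] [[ 0.5544 -0.0134  0.058 ]]
case [ 0.5517 -0.014 ] [0.1487 0.1547 0.1484 0.155 ]
```

```bash
python3 -m creep '0 0 0.0015 0 0.8; 0 0 0.003 0 0.8; 0 0 0.003 0 0.8'
python3 -m creep '0 0 0 0 0.6; 0 0 0 0 0.5; 0 0 0 0 0.5; 0 0 0 0 0.5' 40
```

```text
time_s: 5.98
tool_pos: [0.4627, -0.3399, 0.0137]
tool_rot: [[0.978, -0.21, -0.0], [-0.21, -0.978, 0.0], [-0.0, -0.0, -1.0]]
ft_force: [0.9, -0.2, -0.4]
opening: 0.0682
gripper_force: 0.0
time_s: 6.48
tool_pos: [0.4629, -0.3401, 0.0141]
tool_rot: [[0.978, -0.21, 0.0], [-0.21, -0.978, -0.0], [0.0, 0.0, -1.0]]
ft_force: [-0.4, -0.0, 4.5]
opening: 0.059
gripper_force: 43.8
```

```bash
python3 -m creep '0 0 -0.02 0 0.5; 0 0 -0.08 0 0.5; 0 0 -0.14 0 0.5; 0 0 -0.186 0 0.5; 0 0 -0.186 0 0.5; 0 0 -0.186 0 0.5'
python3 - <<'E'
from h import *
go([.5535,-.014,.20],-13.2)
f=robot.grab_frame("side");p=pix(f,[robot.sense()["tool_pos"]])[0].astype(int)
i=f["pixels"][p[1]-50:p[1]+50,p[0]-60:p[0]+60,::-1]
cv2.imwrite("pics/c3.png",cv2.resize(i,None,fx=4,fy=4,interpolation=cv2.INTER_CUBIC))
E
```

```text
time_s: 7.22
tool_pos: [0.4621, -0.3394, 0.1989]
tool_rot: [[0.978, -0.21, -0.001], [-0.21, -0.978, 0.001], [-0.002, -0.001, -1.0]]
ft_force: [0.7, 0.7, -1.2]
opening: 0.0588
gripper_force: 43.8
shift mm [  21.1 -337.3   -0.9] turn 1.1 dist rows 5.407532008553078
```

View pics/c3.png

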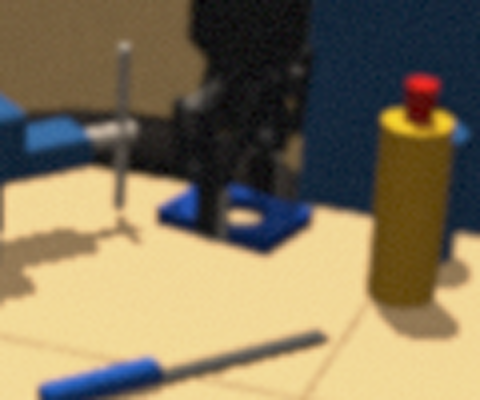

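The spacer is held level at about (235,215). I'll carry it over the nest.

```bash
python3 -m creep '0.021 -0.06 0 1 0.5; 0.021 -0.12 0 1 0.5; 0.021 -0.18 0 1 0.5; 0.021 -0.24 0 1 0.5; 0.021 -0.3 0 1 0.5; 0.021 -0.337 0 1 0.5; 0.021 -0.337 0 1 0.5; 0.021 -0.337 0 1 0.5; 0.021 -0.337 0 1 0.5'
python3 -c "
from h import *
go([.5535,-.014,.105],-13.2);go([.5535,-.014,.072],-13.2)"
```

```text
time_s: 8.4
tool_pos: [0.5535, -0.0161, 0.1989]
tool_rot: [[0.974, -0.228, -0.002], [-0.228, -0.974, -0.0], [-0.002, 0.001, -1.0]]
ft_force: [-0.4, 0.3, -0.9]
opening: 0.0582
gripper_force: 43.8
shift mm [-0.3 -2.1 93.9] turn -0.0 dist rows 1.503352238920228
shift mm [ -0.2  -2.1 126.9] turn -0.0 dist rows 2.031254805058286
```

```bash
python3 -m creep '0 -0.002 0.04 0 0.5; 0 -0.002 0.08 0 0.5; 0 -0.002 0.094 0 0.5; 0 -0.002 0.102 0 0.5; 0 -0.002 0.110 0 0.5; 0 -0.002 0.117 0 0.5; 0 -0.002 0.121 0 0.5; 0 -0.002 0.123 0 0.5'
python3 -c "
from h import *
go([.5535,-.014,.072],-13.2)"
```

```text
time_s: 9.4
tool_pos: [0.5541, -0.0131, 0.0792]
tool_rot: [[0.974, -0.227, 0.0], [-0.227, -0.974, -0.0], [0.001, 0.0, -1.0]]
ft_force: [-9.6, 0.2, 25.8]
opening: 0.0584
gripper_force: 48.3
shift mm [-0.4  1.   7.2] turn 0.1 dist rows 0.1166581579911349
```

Contact came 7 mm above the seat with a −x force, so the spacer is riding on the +x guides. I'll back up a little, shift toward −x and retry.

```bash
python3 -m creep '0 0 -0.006 0 0.5; -0.0025 0 -0.006 0 0.5; -0.0025 0 -0.003 0 0.5; -0.0025 0 0 0 0.5; -0.0025 0 0 0 0.5'
python3 - <<'E'
from h import *
T=[robot.grab_frame(n) for n in('top','side')]
a,b=[t['pixels'][:,:,::-1] for t in T]
r=lambda i,x,y,w,h,s:cv2.resize(i[y:y+h,x:x+w],None,fx=s,fy=s,interpolation=cv2.INTER_CUBIC)
cv2.imwrite('pics/c4.png',np.hstack([r(a,285,175,100,120,4),r(b,240,180,100,120,4)]))
E
```

```text
time_s: 10.02
tool_pos: [0.5528, -0.0124, 0.0772]
tool_rot: [[0.974, -0.227, 0.001], [-0.227, -0.974, -0.0], [0.001, -0.0, -1.0]]
ft_force: [-0.7, 0.1, 6.3]
opening: 0.059
gripper_force: 46.3
```

View pics/c4.png

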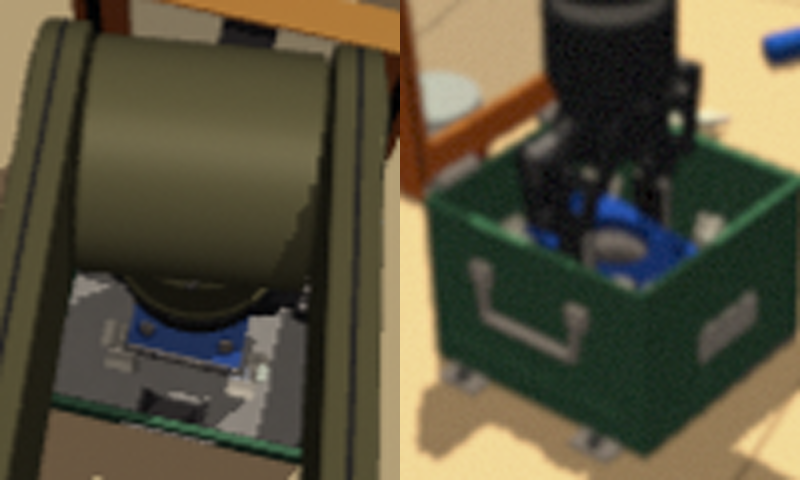

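The spacer is between the guides, perhaps pitched slightly, and the side load has gone. I'll keep lowering gently.

```bash
python3 -m creep '-0.001 0 0.002 0 0.5; -0.001 0 0.004 0 0.5; -0.001 0 0.004 0 0.5'
```

```text
time_s: 10.5
tool_pos: [0.5536, -0.0125, 0.0746]
tool_rot: [[0.974, -0.227, 0.005], [-0.227, -0.974, -0.001], [0.005, -0.0, -1.0]]
ft_force: [-0.0, 0.0, 12.8]
opening: 0.0584
gripper_force: 47.7
```

```bash
python3 -m creep '0 0 0 0 0.9; 0 0 0 0 0.9; 0 0 -0.04 0 0.9; 0 0 -0.10 0 0.9; 0 0 -0.15 0 0.9; -0.05 -0.06 -0.15 0 0.9; -0.08 -0.12 -0.15 0 0.9; -0.08 -0.18 -0.15 0 0.9; -0.08 -0.24 -0.15 0 0.9; -0.08 -0.3 -0.15 0 0.9; -0.08 -0.34 -0.15 0 0.9;  -0.08 -0.34 -0.15 0 0.9'
python3 - <<'E'
from h import *
T=[robot.grab_frame(n) for n in('top','side')]
a,b=[t['pixels'][:,:,::-1] for t in T]
r=lambda i,x,y,w,h,s:cv2.resize(i[y:y+h,x:x+w],None,fx=s,fy=s,interpolation=cv2.INTER_CUBIC)
cv2.imwrite('pics/c5.png',np.hstack([r(a,300,200,80,100,5),r(b,250,190,80,100,5)]))
go([.4712,.3324,.15],-7.3)
E
```

```text
time_s: 12.0
tool_pos: [0.5506, 0.3409, 0.2214]
tool_rot: [[0.975, -0.223, -0.001], [-0.223, -0.975, 0.001], [-0.001, -0.001, -1.0]]
ft_force: [-0.5, -0.5, -0.1]
opening: 0.0765
gripper_force: 0.0
shift mm [-75.2  22.2  71.7] turn -5.7 dist rows 1.6998539357202256
```

View pics/c5.png

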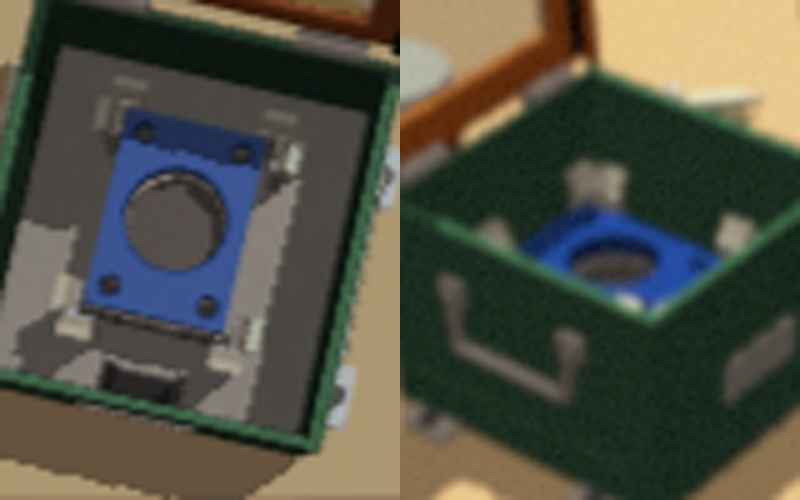

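The spacer is flat between the guides. Its bolt holes are at (144,134), (242,155), (207,307) and (108,286). I'll work out its centre so I can aim the head.

Run:
```python
from h import *
f=robot.grab_frame("top")
m=lambda p:(np.array(p,float)+.5)/5-.5+(300,200)
for z in(.070,.073):
    w=at(f,m([(144,134),(242,155),(207,307),(108,286)]),z)[:,:2]
    print(z,w.mean(0),np.linalg.norm(w-np.roll(w,-1,0),axis=1),[np.degrees(np.arctan2(*(a-b)[::-1])) for a,b in((w[0],w[3]),(w[1],w[2]))])
g=at(f,m([(105,107),(290,155),(240,345),(72,310)]),.075)[:,:2];print("guides",g.mean(0))
m2=lambda p:(np.array(p,float)-(500,300)+.5)/6-.5+(458,262)
w=at(f,m2([(613,355),(725,379),(692,555),(579,531)]),.012)[:,:2];print("spacing on bench",np.linalg.norm(w-np.roll(w,-1,0),axis=1))
go([.4712,.3324,.06],-7.3)
```

```text
0.07 [ 0.5551 -0.0135] [0.0421 0.0657 0.0422 0.0659] [np.float64(-13.438046413033254), np.float64(-13.331694749814947)]
0.073 [ 0.5548 -0.0134] [0.042  0.0655 0.0421 0.0657] [np.float64(-13.438046413033252), np.float64(-13.331694749814956)]
guides [ 0.551 -0.014]
spacing on bench [0.0425 0.066  0.0426 0.066 ]
shift mm [-75.2  21.2 161.9] turn -5.8 dist rows 2.8768342156115994
```

```bash
python3 -m creep '-0.04 0.01 0.02 -3 0.8; -0.075 0.021 0.06 -6 0.8; -0.075 0.021 0.11 -6 0.8; -0.075 0.021 0.155 -6 0.8; -0.075 0.021 0.162 -6 0.8; -0.075 0.021 0.162 -6 0.8; -0.075 0.021 0.162 -6 0.8'
python3 -c "
from h import *
go([.4712,.3324,.020],-7.3)"
```

```text
time_s: 13.02
tool_pos: [0.4742, 0.3341, 0.0628]
tool_rot: [[0.992, -0.125, 0.003], [-0.125, -0.992, 0.002], [0.003, -0.002, -1.0]]
ft_force: [-0.4, 0.1, -1.4]
opening: 0.0681
gripper_force: 0.0
shift mm [-2.9  2.2 42.8] turn 0.1 dist rows 0.6872179226153602
```

```bash
python3 -m creep '0 0.001 0.015 0 0.8; 0 0.001 0.028 0 0.8; 0 0.001 0.028 0 0.8; 0 0.001 0.028 0 0.8'
python3 -c "
from h import *
go([.4712,.3324,.020],-7.3)"
```

```text
time_s: 13.52
tool_pos: [0.4723, 0.3326, 0.0325]
tool_rot: [[0.992, -0.124, -0.001], [-0.124, -0.992, -0.0], [-0.001, 0.0, -1.0]]
ft_force: [0.5, -0.4, 0.0]
opening: 0.0682
gripper_force: 0.0
shift mm [-1.1  0.4 12.5] turn 0.2 dist rows 0.20036117234960185
```

```bash
python3 -m creep '-0.001 0 0.006 0 0.8; -0.001 0 0.012 0 0.8; -0.001 0 0.012 0 0.8; -0.001 0 0.012 0 0.5; -0.001 0 0.012 0 0.5; -0.001 0 0.012 0 0.5; -0.001 0 0.012 0 0.5' 70
python3 -m creep '0 0 -0.02 0 0.5; 0 0 -0.08 0 0.5; 0 0 -0.14 0 0.5; 0 0 -0.18 0 0.5; 0 0 -0.18 0 0.5; 0 0 -0.18 0 0.5'
python3 -c "
from h import *
go([.5515,-.0135,.20],-13.3)"
```

```text
time_s: 14.4
tool_pos: [0.4716, 0.3329, 0.0211]
tool_rot: [[0.992, -0.124, 0.0], [-0.124, -0.992, 0.0], [0.0, -0.0, -1.0]]
ft_force: [-0.3, 0.0, 3.6]
opening: 0.0586
gripper_force: 77.1
time_s: 15.15
tool_pos: [0.4703, 0.3322, 0.1994]
tool_rot: [[0.992, -0.124, -0.002], [-0.124, -0.992, -0.001], [-0.002, 0.002, -1.0]]
ft_force: [-0.4, -0.3, -3.0]
opening: 0.0585
gripper_force: 76.9
shift mm [123.4 332.9  -0.4] turn 6.2 dist rows 5.681001509677112
```

```bash
python3 -m creep '0.02 0.06 0 1 0.5; 0.045 0.12 0 2 0.5; 0.07 0.18 0 4 0.5; 0.09 0.24 0 6 0.5; 0.11 0.3 0 6 0.5; 0.123 0.333 0 6 0.5; 0.123 0.333 0 6 0.5; 0.123 0.333 0 6 0.5; 0.123 0.333 0 6 0.5; 0.123 0.333 0 6 0.5'
python3 -c "
from h import *
go([.5515,-.0135,.11],-13.3);go([.5515,-.0135,.092],-13.3)"
```

```text
time_s: 16.4
tool_pos: [0.5518, -0.0117, 0.2005]
tool_rot: [[0.974, -0.225, -0.001], [-0.225, -0.974, 0.0], [-0.001, -0.0, -1.0]]
ft_force: [-0.2, 0.9, -2.5]
opening: 0.0589
gripper_force: 77.0
shift mm [ 0.2  1.9 90.5] turn 0.3 dist rows 1.4479178980327407
shift mm [  0.2   1.9 108.5] turn 0.3 dist rows 1.7358668937808215
```

```bash
python3 -m creep '0 0.001 0.04 0.3 0.5; 0 0.0015 0.07 0.3 0.5; 0 0.0015 0.085 0.3 0.5; 0 0.0015 0.085 0.3 0.5; 0 0.0015 0.092 0.3 0.5; 0 0.0015 0.097 0.3 0.5; 0 0.0015 0.100 0.3 0.5; 0 0.0015 0.100 0.3 0.5'
python3 -c "
from h import *
go([.5515,-.0135,.091],-13.3)"
```

```text
time_s: 17.4
tool_pos: [0.5518, -0.0144, 0.1008]
tool_rot: [[0.973, -0.232, -0.0], [-0.232, -0.973, -0.0], [-0.0, 0.0, -1.0]]
ft_force: [-0.4, 0.4, -2.2]
opening: 0.0584
gripper_force: 77.0
shift mm [-0.5 -0.8  9.8] turn -0.1 dist rows 0.15766076765084328
```

```bash
python3 -m creep '0 -0.0005 0.003 0 0.5; 0 -0.0005 0.006 0 0.5; 0 -0.0005 0.009 0 0.5; 0 -0.0005 0.010 0 0.5; 0 -0.0005 0.010 0 0.5'
```

```text
time_s: 18.02
tool_pos: [0.5519, -0.0138, 0.0911]
tool_rot: [[0.973, -0.232, -0.0], [-0.232, -0.973, -0.0], [-0.0, 0.0, -1.0]]
ft_force: [-1.7, -0.3, 0.9]
opening: 0.0583
gripper_force: 77.3
```

```bash
python3 -m creep '0 0 0 0 0.9; 0 0 0 0 0.9; 0 0 -0.04 0 0.9; 0 0 -0.10 0 0.9; 0 0 -0.16 0 0; 0 0 -0.22 0 0; 0 0 -0.25 0 0; 0 -0.06 -0.25 0 0; 0 -0.12 -0.25 0 0; 0 -0.18 -0.25 0 0; 0 -0.24 -0.25 0 0; 0 -0.24 -0.25 0 0'
python3 - <<'E'
from h import *
T=[robot.grab_frame(n) for n in('top','side')]
a,b=[t['pixels'][:,:,::-1] for t in T]
r=lambda i,x,y,w,h,s:cv2.resize(i[y:y+h,x:x+w],None,fx=s,fy=s,interpolation=cv2.INTER_CUBIC)
cv2.imwrite('pics/c6.png',np.hstack([r(a,300,180,80,120,5),r(b,240,160,80,120,5)]))
P=HINGE+np.array([0,0,.156])+D*(.0385+.011)
s=robot.sense(); print(s["tool_pos"],s["ft_force"])
E
```

```text
time_s: 19.52
tool_pos: [0.6082, 0.2241, 0.3399]
tool_rot: [[0.974, -0.227, -0.0], [-0.227, -0.974, 0.002], [-0.001, -0.002, -1.0]]
ft_force: [0.1, -1.6, 0.6]
opening: -0.0001
gripper_force: 0.0
[0.6075 0.2201 0.3402] [-0.1001 -0.238   0.3269]
```

View pics/c6.png

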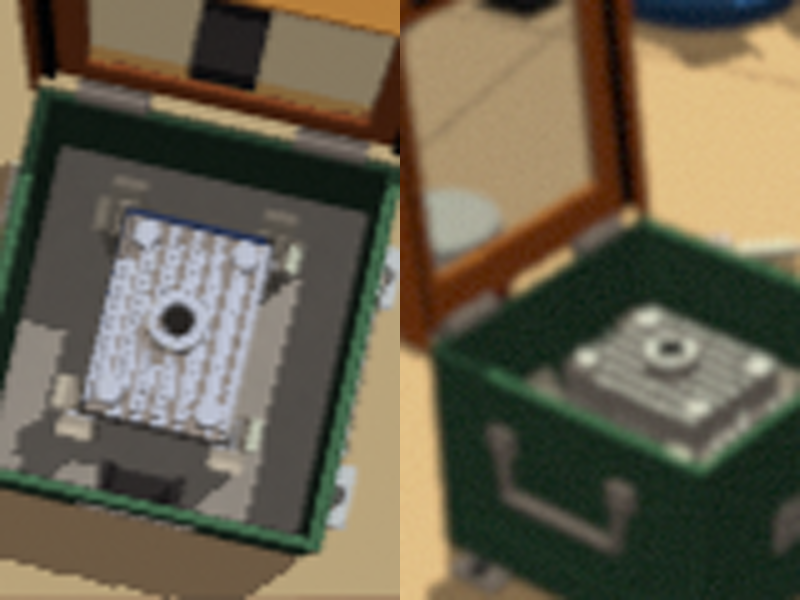

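The head sits square and level between the guides, with its boss at (177,320) and a rim of blue visible at the back edge. Next I'll go behind the open lid.

Run:
```python
from h import *
A=HINGE+D*.075; A[2]=.34; go(A); A[2]=.2695; go(A)
```

```text
shift mm [155.5 240.2   0.4] turn -0.2 dist rows 4.57792658335607
shift mm [155.5 240.1  70.9] turn -0.2 dist rows 4.715772003631226
```

```bash
python3 -m creep '0.06 0 0 0 0; 0.12 0.03 0 0 0; 0.155 0.08 0 0 0; 0.155 0.14 0 0 0; 0.155 0.2 0 0 0; 0.155 0.238 0 0 0; 0.155 0.238 0 0 0; 0.155 0.238 0.03 0 0; 0.155 0.238 0.07 0 0; 0.155 0.238 0.07 0 0; 0.155 0.238 0.07 0 0'
python3 - <<'E'
from h import *
s=robot.sense(); p=s["tool_pos"]; R=np.array(s["tool_rot"]); 
r=.14
for th in np.radians([92,85,78,71,64,57,50,43,36,29,22,15,9,4,0,-2.3]):
    u=r*np.cos(th)-.014*np.sin(th)-.011; z=r*np.sin(th)+.014*np.cos(th)+.017
    print(round(np.degrees(th)),((R.T@(HINGE-D*u+[0,0,z]-p))*1000).round(1))
f=robot.grab_frame("side");cv2.imwrite('pics/s7.png',cv2.resize(f['pixels'][80:300,180:420,::-1],None,fx=2.5,fy=2.5))
E
```

```text
time_s: 21.0
tool_pos: [0.7038, -0.0479, 0.2722]
tool_rot: [[0.973, -0.232, 0.002], [-0.232, -0.973, -0.0], [0.002, -0.0, -1.0]]
ft_force: [0.2, 0.5, 0.3]
opening: 0.0002
gripper_force: 0.0
92 [-45.1   1.8   3.2]
85 [-62.2   1.9   1.9]
78 [-79.4   2.    2.7]
71 [-96.3   2.1   5.6]
64 [-112.8    2.2   10.6]
57 [-128.5    2.3   17.5]
50 [-143.3    2.4   26.2]
43 [-156.9    2.4   36.7]
36 [-169.1    2.5   48.8]
29 [-179.7    2.6   62.3]
22 [-188.7    2.6   77. ]
15 [-195.7    2.7   92.6]
9 [-200.2    2.7  106.7]
4 [-202.8    2.7  118.7]
0 [-204.2    2.7  128.4]
-2 [-204.6    2.7  134. ]
```

View pics/s7.png

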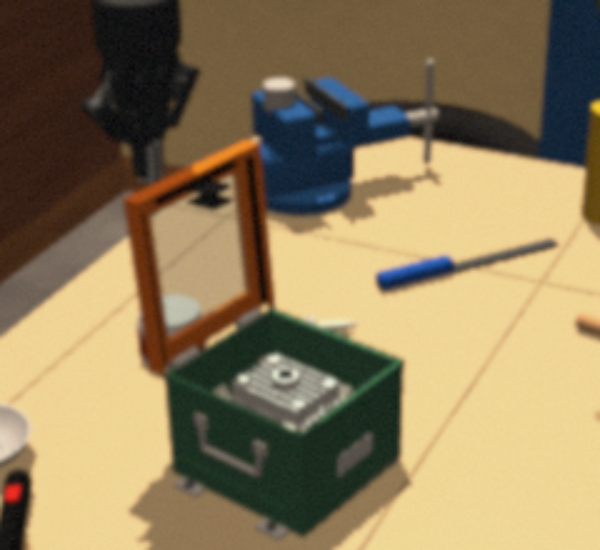

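The fingers are behind the lid's top edge, at (150,165). I'll sweep the lid over, following its arc.

```bash
python3 -m creep '-0.030 0.002 0.003 0 0; -0.045 0.002 0.003 0 0; -0.062 0.002 0.002 0 0; -0.079 0.002 0.003 0 0; -0.096 0.002 0.006 0 0; -0.113 0.002 0.011 0 0; -0.129 0.002 0.018 0 0; -0.143 0.002 0.026 0 0; -0.143 0.002 0.026 0 0'
```

```text
time_s: 22.18
tool_pos: [0.564, -0.0165, 0.2464]
tool_rot: [[0.973, -0.232, 0.003], [-0.232, -0.973, -0.0], [0.003, -0.0, -1.0]]
ft_force: [0.4, -0.8, 2.0]
opening: 0.0
gripper_force: 1.0
```

```bash
python3 -m creep '-0.014 0 0.011 0 0; -0.026 0 0.023 0 0; -0.037 0 0.036 0 0; -0.046 0 0.051 0 0; -0.053 0 0.067 0 0; -0.057 0 0.081 0 0; -0.060 0 0.092 0 0; -0.060 0 0.092 0 0'
python3 - <<'E'
from h import *
go(PAD+D*.008+[0,0,.0115])
f=robot.grab_frame("side");cv2.imwrite('pics/s8.png',cv2.resize(f['pixels'][80:300,180:420,::-1],None,fx=2.5,fy=2.5))
E
```

```text
time_s: 23.18
tool_pos: [0.5054, -0.0027, 0.1522]
tool_rot: [[0.973, -0.232, -0.001], [-0.232, -0.973, 0.0], [-0.001, 0.0, -1.0]]
ft_force: [-0.5, 0.0, 3.2]
opening: 0.0001
gripper_force: 1.2
shift mm [-19.4   0.8  14.2] turn -0.3 dist rows 0.3852256706945093
```

View pics/s8.png

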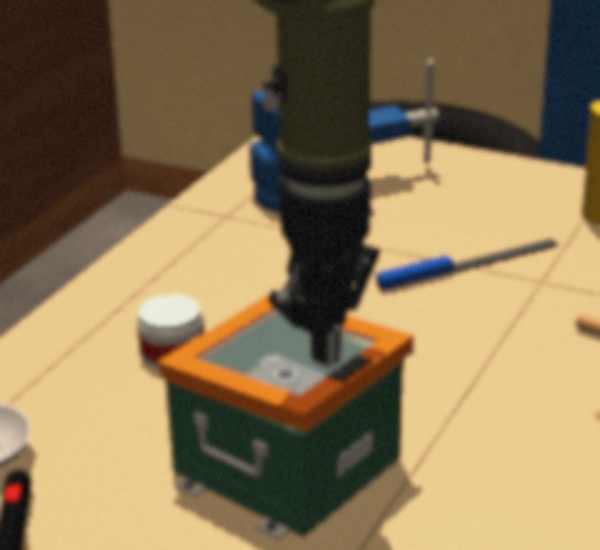

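The lid is nearly shut, with the fingertip resting just inside the push pad at (330,360). I'll press on to the stop.

```bash
python3 -m creep '-0.003 0 0.004 0 0; -0.003 0 0.008 0 0; -0.003 0 0.011 0 0; -0.003 0 0.014 0 0; -0.003 0 0.016 0 0; -0.003 0 0.016 0 0'
```

```text
time_s: 23.98
tool_pos: [0.5023, -0.0019, 0.1366]
tool_rot: [[0.973, -0.232, -0.0], [-0.232, -0.973, 0.0], [-0.0, -0.0, -1.0]]
ft_force: [2.5, 0.6, 2.7]
opening: 0.0001
gripper_force: 1.3
```

```bash
python3 -m creep '0 0 0.001 0 0; 0 0 0.002 0 0; 0 0 0.002 0 0'
```

```text
time_s: 24.35
tool_pos: [0.5024, -0.0019, 0.1363]
tool_rot: [[0.973, -0.232, 0.001], [-0.232, -0.973, 0.0], [0.001, -0.0, -1.0]]
ft_force: [-1.6, -0.5, 14.9]
opening: -0.0001
gripper_force: 7.0
```

At the stop (14.9 N, and z no longer moves). I'll let go.

```bash
python3 -m creep '0 0 -0.01 0 0; 0 0 -0.06 0 0; -0.04 0.04 -0.12 0 0; -0.08 0.1 -0.15 0 0; -0.10 0.16 -0.15 0 0; -0.1 0.22 -0.15 0 0; -0.1 0.25 -0.15 0 0; -0.1 0.25 -0.15 0 0; -0.1 0.25 -0.15 0 0; -0.1 0.25 -0.15 0 0; -0.1 0.25 -0.15 0 0; -0.1 0.25 -0.15 0 0'
python3 - <<'E'
from h import *
f=robot.grab_frame("top");cv2.imwrite('pics/t9.png',f['pixels'][:,:,::-1])
E
```

```text
time_s: 25.85
tool_pos: [0.3475, -0.221, 0.2848]
tool_rot: [[0.973, -0.23, -0.0], [-0.23, -0.973, 0.0], [-0.0, -0.0, -1.0]]
ft_force: [0.0, 0.3, -0.2]
opening: -0.0003
gripper_force: 0.0
```

View pics/t9.png

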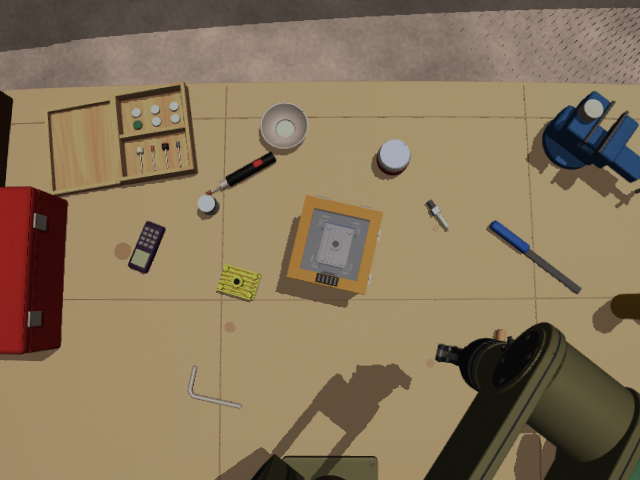

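The lid is latched shut, with its corners and pad (327,280) exactly where they started. The head is inside, and the phone, piston, plug and file haven't moved.

```bash
python3 -c "
from workcell import robot
print(robot.close_job())"
```

```text
the job is handed in; nothing more can be done
None
```

The job is handed in at about 26 s on the robot's clock: the lid sprang open, the spacer and head are stacked on the cylinder (the spacer first caught on a guide and went in on the second try), the lid is shut again, and the last picture shows the piston, spark plug, file and phone where they were.

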